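Lock the tube carriage with its drop latch

TASK

Lock the sliding tube carriage in its bench dock: lift the steel latch bar by its thumb tab, carry the carriage with it towards the keeper until the bar's nose is past the striker and the carriage presses on the spring buffer, then let the bar drop fully down into the catch and let go, so that the bar alone holds the carriage. The keeper has been re-adjusted and its exact place is not known, so feel for the buffer and press it gently, never harder than 16 N; do not disturb the other things on the bench.

Things in the scene. Friction and masses are not known exactly. Their poses are not given: they have to be found in the camera images.
- dock: fixed bench dock: grey base plate 150 x 415 mm with two low rails, carrying the white tube carriage, the steel latch bar and the steel keeper. Origin on the bench, on the plate's centre line; +z up, +y is the push direction (from the glass tubes towards the keeper), x lies across. The plate reaches from y = -165 to +250 mm. The latch parts all lie at x = 0
- carriage (a joint): slide of the white carriage with its nine glass tubes, m: 0 = fully back, grows as it is pushed along the dock's +y, to 0.10. Starts between 0 and 0.020 and stays where it is left; about 1.5 N of friction, mass near 0.9 kg. An aluminium tongue at its front (40 mm wide, 20 to 50 mm above the bench) meets the buffer
- bar (a joint): hinge of the latch bar, rad: 0 = level on its rest, fully down; grows as the nose end is lifted, to 0.6; falls by its own weight (0.2 kg). Bar: steel, 14 mm wide, reaching 142 mm ahead (+y) of its pin, top 103 mm and underside 93 mm above the bench. Its nose clears the striker when lifted more than about 0.11 rad
- pin (a point): centre of the latch bar's hinge pin, which lies across the dock (along x) at the front of the carriage and moves with it, 75 mm above the bench, at dock y = carriage value - 0.010 m
- nose (a point): the nose that points down from the far end of the latch bar: 12 mm thick along y, 14 mm wide. The point is the middle of the lower edge of its inner face (the face towards the carriage), with the bar down 130 mm ahead of the pin and level with it, 75 mm above the bench
- tab (a point): middle of the graspable part of the thumb tab, an upright steel plate on the bar: 12 mm thick across the dock (x), 22 mm long (y), top 144 mm above the bench, 17 mm above this point. With the bar down the point is 80 mm ahead of the pin and 52 mm above it; it moves on an arc about the pin and can turn between the pads. Pushing it along +y also presses the bar down
- keeper_mid (a point): point fixed on the dock, 88 mm above the bench: where the striker's far (+y) face would be, at its top edge, were the keeper in mid-adjustment. The keeper is clamped up to 13 mm to either side along y, differently every time, and does not move. In mid-adjustment the nose is just past the striker at carriage value 0.070
- striker_mid (a point): fixed point in mid-height of the striker, the keeper being in mid-adjustment. Striker: upright steel plate 34 mm wide, 12 mm thick along y, top 88 mm above the bench. A like plate stands 24 mm beyond its far face; the gap between is the catch for the nose. Both move with the keeper's adjustment
- buffer_mid (a point): centre of the buffer's face, the keeper being in mid-adjustment (it shifts with the keeper): a 24 mm rubber disc on a spring low on the keeper. The tongue meets it 4 mm before the nose is just past the striker; it then pushes back 2.2 N per mm: 9 N when just past, 16 N another 3.3 mm on
- beaker: glass beaker, 64 mm wide, 85 mm high, bystander; origin at the centre of its foot
- reagent: amber glass bottle, 60 mm wide, 115 mm high, bystander; origin at the centre of its foot
- tipbox: open blue box 75 x 110 x 50 mm, bystander; origin at the centre of its foot
- dish: clear round dish, 88 mm wide, 14 mm high, bystander; origin at the centre of its foot
- jar: small white jar, 52 mm wide, 60 mm high, bystander; origin at the centre of its foot
- tuberack: aluminium rack 60 x 150 mm with glass tubes, 88 mm high, bystander; origin at the centre of its foot
- scoop: steel spatula 160 mm long lying on the bench, bystander

How it is judged:
By the outcome, as a careful person would: the job done as asked, in the order asked, and still so for the second after the job is handed in, with the robot touching nothing.
It also fails if it takes over 64 s, if anything falls off the work surface, if the arm or the gripper's body presses on something with over 40 N, if the wrist force passes 120 N, or if a joint passes its speed limit or range.

ROBOT

A 6-joint arm with a two-finger parallel gripper is mounted at the origin on the work surface. World frame = base frame: x ahead of the robot, y to its left, z up, the work surface at z = 0. Lengths are in m, angles in rad, forces in N, time in s.
With the tool pointing down it reaches from about 0.25 to 0.8 m from the base axis. Payload 3.9 kg.
Tool frame: the origin (TCP) lies at the very end of the fingers, on their centre line; the grasp point (between the pads) lies 19 mm behind it; z points along the fingers, y is the direction in which the jaws open and shut (so a half turn about z gives the same grasp; the last joint's range is limited). The gripper opens to 85 mm and grips with 20 to 120 N. Pads are 22 mm wide; open, the fingers measure 114 mm over their backs; the gripper's body (76 mm by 85 mm) begins 54 mm behind the grasp point. The pads swing forward as they close: fully open they stand 13 mm farther back than shut.
Start: joints at [1.172, 0.26, -0.138, 1.173, 0, 1.571], TCP at [0.204, 0.484, 0.231] pointing down, gripper open.
Joint ranges: [-2.78, 2.78], [-0.83, 1.72], [-1.28, 1.37], [-1.9, 2.12], [-1.57, 1.48], [-3.14, 3.14]. Speed limits (rad/s): [2.57, 2.57, 3.14, 3.14, 3.14, 3.14].

INTERFACE

Orientations are given as a unit quaternion [x, y, z, w].
In Python, from workcell import robot, optics, job gives the robot as it stands.
- The arm moves only by the shell command python3 -m creep 'ROWS' [OPENING] [FORCE]. ROWS is JSON, a list of rows, each an object of numbers: "dx", "dy", "dz": the shift along the tool's x, y, z scaled (see below); "yaw": the turn about the tool's z scaled (see below). In form: [{"dx": .., "dy": .., "dz": .., "yaw": ..}, ...]. A call has 1 to 10 rows; each row shifts and turns the commanded pose from where the row before left it, along the tool's axes as they then stand; what a row does not reach is not made up. The controller multiplies each number of a shift by 0.3 m and each number of a turn by 360 degrees. A row lasts 1/8 s, in which the tool goes at most 62.5 mm and 10.7 degrees, less where a joint would pass 70% of its speed; a pose out of reach is approached as far as the arm can. A call with a number of a shift or a turn outside -1 to 1 is refused whole. A call with a gripper value outside its range is refused whole. OPENING is the opening, from 0 (shut) to 1 (fully open), set as the call begins (- or left out, the last holds). The fingers move at their own pace and stop on an object; FORCE is the grip in N (left out, the last holds). Time passes only in rows, so rows that do not move let the fingers close. It gives the time, the measured TCP pose, the force and the opening at its end, in the units of the state.
- robot.get_state(): the state, without advancing time (a new reading comes with each control period).
- optics.get_image(name): name is "scene" or "top" or "wrist"; returns a dict with "color" (480x640x3 uint8, blue, green, red), "depth" (480x640 float32, m along the optical axis (not along the pixel's ray), 0 where there is no reading), "intrinsics" (3x3 intrinsics, pixels), "k1" (the pictures are not rectified: a ray, as slopes to the right and down, at radius r is drawn at 1 + k1 r^2 times it, then the intrinsics apply), "R" (3x3) and "t" (3): a world point X has camera coordinates R X + t. Camera axes: x right, y down, z forward; pixel columns grow to the right and rows downward; lengths in m; the calibration is good to about 2 mm. A picture is of the moment at which its call begins.
- job.hand_in(): hands the job in, once; it reports no verdict.
The state is a dict: "clock": time; "q": joint angles; "joint_vel": joint speeds; "joint_efforts": joint torques, N m; "tool_pos": TCP position; "tool_rot": TCP orientation; "force": force on the tool from outside, world axes, zero at the start; "torque": the same for the moment, N m; "gripper_width": finger opening in m.
Only numpy, scipy, OpenCV 4.12 (cv2) and the standard library are available. Lean on these libraries where they do the work, as an engineer would, in place of code of your own. Each camera call takes 0.05 s, during which the arm holds its last target. There are 200 camera calls.

## Working session

There is one attempt and no reset: what is moved stays moved. The work goes in short steps, Python scripts to look and compute and a shell command to move; the robot and the scene stay as the last step left them, time stands still between calls to the robot, and variables do not carry over. Pictures are saved under pics/ and viewed, about 8 in all and at most 12, crops included, and the job is handed in when it is done.

```bash
ls; mkdir -p pics
cat > h.py <<'E'
import numpy as np,cv2
from workcell import robot,optics,job
def grab(n):
    d=optics.get_image(n); np.savez('pics/'+n+'.npz',**{k:np.asarray(v) for k,v in d.items()}); return d
def load(n): return np.load('pics/'+n+'.npz')
def ray(d,u,v):
    K=d['intrinsics'];k=float(d['k1'])
    p=cv2.undistortPoints(np.array([[[u,v]]],float),K,np.array([k,0,0,0.]))[0,0]
    return np.array([p[0],p[1],1.])
def onz(d,u,v,z):
    R,t=d['R'],d['t'];c=-R.T@t;w=R.T@ray(d,u,v);return c+w*(z-c[2])/w[2]
def dep(d,u,v):
    R,t=d['R'],d['t'];return R.T@(ray(d,u,v)*d['depth'][int(round(v)),int(round(u))]-t)
def proj(d,X):
    R,t=d['R'],d['t'];c=R@np.asarray(X)+t;x,y=c[:2]/c[2];s=1+float(d['k1'])*(x*x+y*y);K=d['intrinsics'];return K[0,0]*x*s+K[0,2],K[1,1]*y*s+K[1,2]
E
python3 - <<'E'
from h import *
for n in('scene','top'):
    d=grab(n);cv2.imwrite(f'pics/{n}1.png',d['color']);print(n,d['R'].round(3).tolist(),d['t'],d['intrinsics'][0,0],d['k1'])
s=robot.get_state();print(s)
E
```

```text
pics
scene [[0.35, 0.937, 0.012], [0.735, -0.267, -0.623], [-0.581, 0.227, -0.782]] [-0.16258583 -0.37077229  1.63045882] 496.92721079084646 -0.12622179317796262
top [[0.004, -1.0, -0.021], [-0.999, -0.003, -0.048], [0.048, 0.021, -0.999]] [-0.04792332  0.55514982  1.1714588 ] 446.2073432114323 0.013834341811692163
{'clock': 0.1, 'q': array([ 1.17195990e+00,  2.60630791e-01, -1.39262414e-01,  1.17268691e+00,
        9.93549737e-07,  1.57078223e+00]), 'joint_vel': array([ 0.00065211, -0.00011629,  0.00340427,  0.00246214,  0.00077102,
       -0.00150321]), 'joint_efforts': array([ 1.26949561e-05, -4.06507909e+01,  2.54527009e+01,  1.00693453e-02,
       -2.59919420e-05, -6.44718966e-06]), 'tool_pos': array([0.20364154, 0.48322519, 0.23053314]), 'tool_rot': array([ 1.98092117e-01,  9.80183002e-01, -8.74119849e-04, -1.77176712e-04]), 'force': array([-0.05876941, -0.58168539,  0.40822812]), 'torque': array([ 0.00760308, -0.05091957,  0.01312367]), 'gripper_width': 0.08535528074642046}
```

View pics/top1.png

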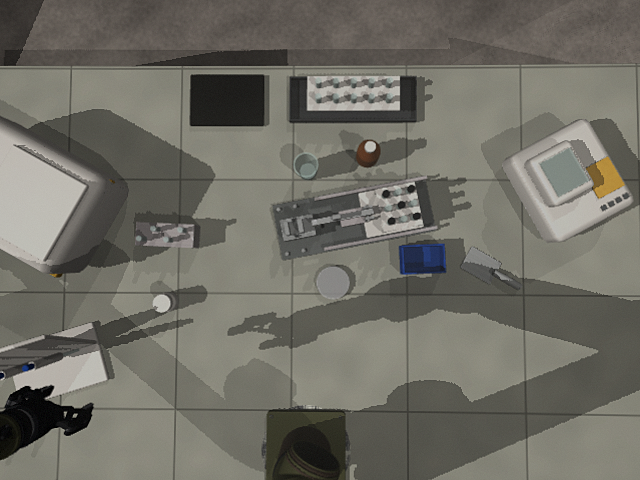

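View pics/scene1.png

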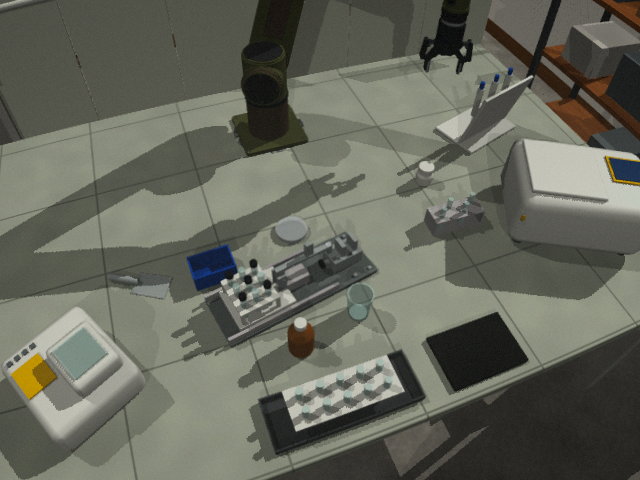

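The top view shows the dock lying from about (280,235), the keeper end, to (435,200), with its axis slightly tilted. The beaker, bottle, tipbox and dish are close beside it. I'll enlarge that area.

Run:
```python
from h import *
d=load('top');c=cv2.resize(d['color'][170:265,265:445],None,fx=4.4,fy=4.4,interpolation=cv2.INTER_CUBIC)
c=cv2.convertScaleAbs(c,alpha=1.3,beta=10)
d2=load('scene');e=cv2.resize(d2['color'][225:345,200:385],None,fx=4.3,fy=4.3,interpolation=cv2.INTER_CUBIC)
cv2.imwrite('pics/topc.png',c);cv2.imwrite('pics/scc.png',e)
```

```text
(no output)
```

View pics/topc.png

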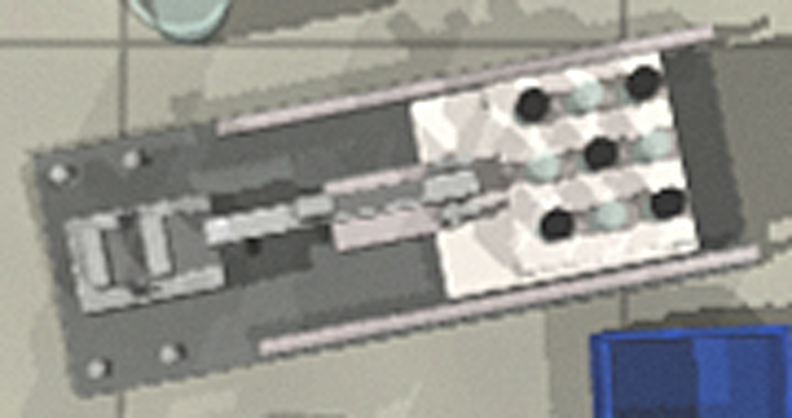

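View pics/scc.png

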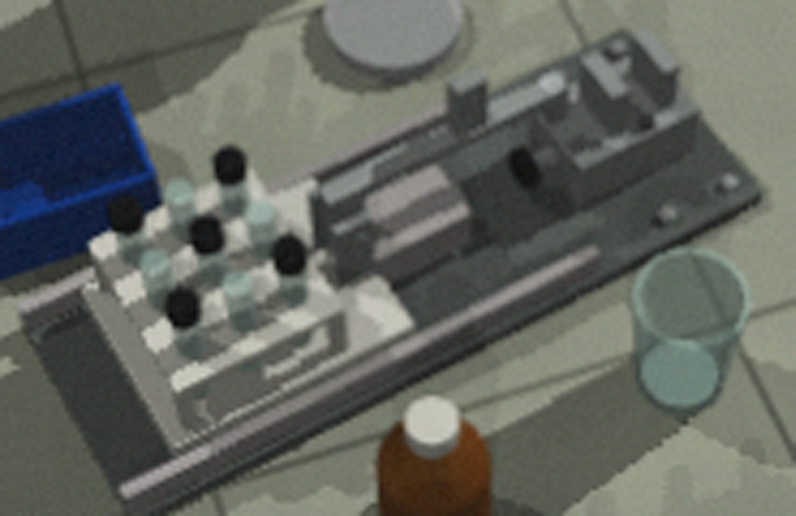

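The top crop shows the plate's keeper-end corners at (32,155) and (78,395). The tab top is near (315,206), the bar's nose end near (207,230), and the striker plate spans x 140–172. The scene crop shows the tab at (467,100).

Run:
```python
from h import *
d=load('top');s=load('scene')
T=lambda u,v:(u/4.4+265-.39,v/4.4+170-.39); S=lambda u,v:(u/4.3+200-.39,v/4.3+225-.39)
for n,p,z in [('cA',(32,155),.01),('cB',(78,395),.01),('cC',(708,40),.01),('cD',(748,245),.01),('tab',(315,206),.144),('noseend',(206,231),.103),
 ('barNear',(296,212),.103),('strA',(156,208),.088),('strB',(162,272),.088),('strFar-mid',(143,241),.088),('strNear',(175,237),.088),('plate2A',(88,226),.088),('plate2B',(98,282),.088)]:
    u,v=T(*p); print(n,np.round((u,v),1),onz(d,u,v,z).round(4),dep(d,u,v).round(4))
for n,p,z in [('tabtop',(467,82),.144),('noseEnd',(556,80),.103)]:
    u,v=S(*p); print('S',n,onz(s,u,v,z).round(4),dep(s,u,v).round(4))
# depth points by height around the dock
for name,dd,(u0,u1,v0,v1) in[('top',d,(265,445,170,265)),('scene',s,(290,385,225,300))]:
    P=np.array([dep(dd,u,v) for u in range(u0,u1) for v in range(v0,v1) if dd['depth'][v,u]>0])
    q=P[(P[:,2]>.125)&(P[:,1]>-.02)&(P[:,0]>.35)&(P[:,0]<.6)]
    print(name,len(P),len(q),q[:, :].round(3)[:30].tolist())
```

```text
cA [271.9 204.8] [0.6442 0.0943 0.01  ] [ 0.6457  0.0961 -0.0026]
cB [282.3 259.4] [0.4985 0.065  0.01  ] [ 0.4985  0.0666 -0.0035]
cC [425.5 178.7] [ 0.7147 -0.3152  0.01  ] [ 0.7128 -0.313   0.0205]
cD [434.6 225.3] [ 0.5904 -0.3384  0.01  ] [ 5.912e-01 -3.406e-01  4.000e-04]
tab [336.2 216.4] [ 0.6005 -0.077   0.144 ] [ 0.6004 -0.077   0.1445]
noseend [311.4 222.1] [ 0.5903 -0.0165  0.103 ] [ 0.5947 -0.0139  0.0506]
barNear [331.9 217.8] [ 0.601  -0.0667  0.103 ] [ 0.6009 -0.0667  0.1045]
strA [300.1 216.9] [0.6045 0.0127 0.088 ] [0.608  0.0154 0.0519]
strB [301.4 231.4] [0.5682 0.0091 0.088 ] [0.5685 0.0094 0.0837]
strFar-mid [297.1 224.4] [0.5858 0.02   0.088 ] [0.5885 0.0228 0.053 ]
strNear [304.4 223.5] [0.5881 0.0018 0.088 ] [0.5911 0.0043 0.0505]
plate2A [284.6 221. ] [0.5942 0.0512 0.088 ] [0.5975 0.0554 0.0504]
plate2B [286.9 233.7] [0.5624 0.0453 0.088 ] [0.5624 0.0453 0.0882]
S tabtop [ 0.6036 -0.0779  0.144 ] [ 0.6038 -0.0779  0.1442]
S noseEnd [ 0.5888 -0.0194  0.103 ] [ 0.5877 -0.0189  0.1015]
top 17025 0 []
scene 7095 0 []
```

```bash
python3 -m creep '[{"yaw":0.0258},{"yaw":0.0258},{"yaw":0.0258},{"yaw":0.0258},{"yaw":0.0258},{"yaw":0.026},{}]' 0.5 60; python3 -m creep '[{"dx":-0.14,"dy":0.062},{"dx":-0.14,"dy":0.062},{"dx":-0.14,"dy":0.062},{"dx":-0.14,"dy":0.062},{"dx":-0.14,"dy":0.062},{"dx":-0.14,"dy":0.062},{"dx":-0.14,"dy":0.062},{"dx":-0.14,"dy":0.062},{"dx":-0.14,"dy":0.062},{}]'
```

```text
invalid input
invalid input
```

```bash
python3 -m creep '[{"dx":0,"dy":0,"dz":0,"yaw":0.0258},{"dx":0,"dy":0,"dz":0,"yaw":0.0258},{"dx":0,"dy":0,"dz":0,"yaw":0.0258},{"dx":0,"dy":0,"dz":0,"yaw":0.0258},{"dx":0,"dy":0,"dz":0,"yaw":0.0258},{"dx":0,"dy":0,"dz":0,"yaw":0.026},{"dx":0,"dy":0,"dz":0,"yaw":0}]' 0.5 60
```

```text
clock: 0.98
tool_pos: [0.2037, 0.4835, 0.2309]
tool_rot: [0.633, 0.774, -0.0, 0.0]
force: [-0.1, -0.2, -0.3]
gripper_width: 0.0429
```

```bash
python3 -m creep '[{"dx":-0.14,"dy":0.062,"dz":0,"yaw":0},{"dx":-0.14,"dy":0.062,"dz":0,"yaw":0},{"dx":-0.14,"dy":0.062,"dz":0,"yaw":0},{"dx":-0.14,"dy":0.062,"dz":0,"yaw":0},{"dx":-0.14,"dy":0.062,"dz":0,"yaw":0},{"dx":-0.14,"dy":0.062,"dz":0,"yaw":0},{"dx":-0.14,"dy":0.062,"dz":0,"yaw":0},{"dx":-0.14,"dy":0.062,"dz":0,"yaw":0},{"dx":-0.14,"dy":0.062,"dz":0,"yaw":0},{"dx":0,"dy":0,"dz":0,"yaw":0}]'
cat > rel.py <<'E'
import sys;from h import *
th=np.radians(11.4);ex=np.array([np.cos(th),np.sin(th)]);ey=np.array([-ex[1],ex[0]])
s=robot.get_state();p=s['tool_pos'];r=np.array([.6020,-.0775])-p[:2]
print('to tab dx,dy,(m)',(r@ey).round(4),(r@ex).round(4),'z',p[2].round(4),'units',(r@ey/.3).round(3),(r@ex/.3).round(3))
f=s['force'];print('F dock y,x,z',(f[:2]@ey).round(2),(f[:2]@ex).round(2),f[2].round(2),'w',s['gripper_width'].round(4),s['clock'])
E
python3 rel.py
```

```text
clock: 2.22
tool_pos: [0.4437, 0.144, 0.2311]
tool_rot: [0.635, 0.773, -0.0, 0.0]
force: [-0.1, 0.6, -0.0]
gripper_width: 0.0427
to tab dx,dy,(m) -0.2484 0.1114 z 0.2311 units -0.828 0.371Traceback (most recent call last):
  File "rel.py", line 5, in <module>
    f=s['force'];print('F dock y,x,z',(f[:2]@ey).round(2),(f[:2]@ex).round(2),f[2].round(2),'w',s['gripper_width'].round(4),s['clock'])
                                                                                                ^^^^^^^^^^^^^^^^^^^^^^^^
AttributeError: 'float' object has no attribute 'round'
```

```bash
sed -i "s/s\['gripper_width'\].round(4)/round(s['gripper_width'],4)/" rel.py
python3 -m creep '[{"dx":-0.138,"dy":0.062,"dz":0,"yaw":0},{"dx":-0.138,"dy":0.062,"dz":0,"yaw":0},{"dx":-0.138,"dy":0.062,"dz":0,"yaw":0},{"dx":-0.138,"dy":0.062,"dz":0,"yaw":0},{"dx":-0.138,"dy":0.062,"dz":0,"yaw":0},{"dx":-0.138,"dy":0.062,"dz":0,"yaw":0},{"dx":0,"dy":0,"dz":0.12,"yaw":0},{"dx":0,"dy":0,"dz":0.1,"yaw":0},{"dx":0,"dy":0,"dz":0,"yaw":0}]'
python3 rel.py
python3 - <<'E'
from h import *
d=grab('wrist');cv2.imwrite('pics/w1.png',d['color'])
for z,n in((.144,'tabtop'),): print(proj(d,[.602,-.0775,z]))
E
```

```text
clock: 3.35
tool_pos: [0.5982, -0.0742, 0.1626]
tool_rot: [0.633, 0.774, -0.002, -0.003]
force: [-0.6, -0.5, -0.4]
gripper_width: 0.0426
to tab dx,dy,(m) -0.004 0.0031 z 0.1626 units -0.013 0.01
F dock y,x,z -0.39 -0.66 -0.44 w 0.0426 3.35
(np.float64(322.12962577911776), np.float64(290.8133282087895))
```

View pics/w1.png

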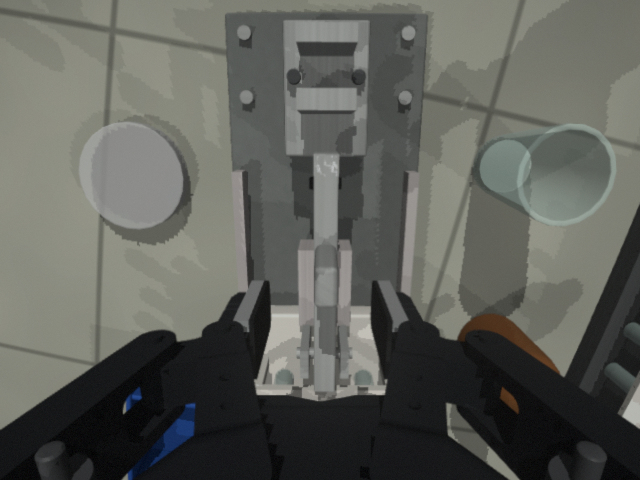

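The wrist view shows the fingers at about u=258 and u=383, straddling the bar at u≈326. The nose end is at v≈153 and the striker top spans v 88–110. I'll compute the keeper position from these.

Run:
```python
from h import *
d=load('wrist');th=np.radians(11.4);ex=np.array([np.cos(th),np.sin(th)]);ey=np.array([-ex[1],ex[0]]);o=np.array([.6203,-.165])
for n,u,v,z in(('far',326,88,.088),('near',326,110,.088),('p2near',326,43,.088),('p2far',326,21,.088),('nose end',326,153,.103),('tabfront',326,246,.144),('tabL',316,275,.144),('tabR',337,275,.144),('plateend',326,13,.01)):
    p=onz(d,u,v,z);q=dep(d,u,v);print(n,p.round(4),'dock y,x',((p[:2]-o)@ey).round(4),((p[:2]-o)@ex).round(4),'depth z',q[2].round(4))
g=d['color'][:,326].astype(int).sum(1);print([(i,int(x)) for i,x in enumerate(g[10:165:2])])
z=[dep(d,326,v)[2].round(3) for v in range(235,330,5)];print(z)
```

```text
far [0.5843 0.0196 0.088 ] dock y,x 0.1881 0.0012 depth z 0.0886
near [0.5867 0.0079 0.088 ] dock y,x 0.1762 0.0012 depth z 0.0832
p2near [0.5795 0.0426 0.088 ] dock y,x 0.2116 0.0011 depth z 0.0833
p2far [0.5773 0.0535 0.088 ] dock y,x 0.2227 0.001 depth z 0.0519
nose end [ 0.5913 -0.0151  0.103 ] dock y,x 0.1527 0.0012 depth z 0.0911
tabfront [ 0.5992 -0.055   0.144 ] dock y,x 0.112 0.0011 depth z 0.1081
tabL [ 0.5975 -0.0701  0.144 ] dock y,x 0.0975 -0.0036 depth z 0.1436
tabR [ 0.6073 -0.0681  0.144 ] dock y,x 0.0976 0.0064 depth z 0.1426
plateend [0.5724 0.0807 0.01  ] dock y,x 0.2504 0.0016 depth z 0.0101
[(0, 335), (1, 269), (2, 231), (3, 219), (4, 220), (5, 343), (6, 420), (7, 437), (8, 441), (9, 436), (10, 440), (11, 438), (12, 436), (13, 436), (14, 439), (15, 435), (16, 253), (17, 166), (18, 168), (19, 165), (20, 165), (21, 169), (22, 167), (23, 246), (24, 287), (25, 284), (26, 284), (27, 285), (28, 287), (29, 285), (30, 284), (31, 285), (32, 271), (33, 222), (34, 204), (35, 200), (36, 202), (37, 202), (38, 211), (39, 386), (40, 432), (41, 433), (42, 432), (43, 433), (44, 430), (45, 432), (46, 434), (47, 431), (48, 428), (49, 431), (50, 285), (51, 174), (52, 262), (53, 286), (54, 286), (55, 283), (56, 284), (57, 286), (58, 278), (59, 282), (60, 285), (61, 281), (62, 288), (63, 281), (64, 282), (65, 279), (66, 283), (67, 279), (68, 282), (69, 281), (70, 281), (71, 308), (72, 388), (73, 427), (74, 432), (75, 437), (76, 462), (77, 482)]
[np.float64(0.104), np.float64(0.102), np.float64(0.106), np.float64(0.115), np.float64(0.125), np.float64(0.132), np.float64(0.14), np.float64(0.143), np.float64(0.144), np.float64(0.144), np.float64(0.144), np.float64(0.146), np.float64(0.144), np.float64(0.144), np.float64(0.145), np.float64(0.102), np.float64(0.103), np.float64(0.103), np.float64(0.103)]
```

```bash
python3 -m creep '[{"dx":-0.011,"dy":0.017,"dz":0,"yaw":0},{"dx":0,"dy":0,"dz":0.06,"yaw":0},{"dx":0,"dy":0,"dz":0.06,"yaw":0},{"dx":0,"dy":0,"dz":0.058,"yaw":0},{"dx":0,"dy":0,"dz":0,"yaw":0},{"dx":0,"dy":0,"dz":0,"yaw":0}]'; python3 rel.py
python3 -m creep '[{"dx":0,"dy":0,"dz":0,"yaw":0},{"dx":0,"dy":0,"dz":0,"yaw":0},{"dx":0,"dy":0,"dz":0,"yaw":0},{"dx":0,"dy":0,"dz":0,"yaw":0},{"dx":0,"dy":0,"dz":0,"yaw":0},{"dx":0,"dy":0,"dz":0,"yaw":0}]' 0 60; python3 rel.py
```

```text
clock: 4.15
tool_pos: [0.6076, -0.0777, 0.1135]
tool_rot: [0.634, 0.774, 0.001, 0.001]
force: [-0.1, -0.7, 0.8]
gripper_width: 0.0427
to tab dx,dy,(m) 0.0013 -0.0055 z 0.1135 units 0.004 -0.018
F dock y,x,z -0.68 -0.27 0.81 w 0.0427 4.15
clock: 4.9
tool_pos: [0.6017, -0.0788, 0.113]
tool_rot: [0.634, 0.773, -0.003, -0.002]
force: [-11.3, -3.7, 10.0]
gripper_width: 0.0109
to tab dx,dy,(m) 0.0012 0.0005 z 0.113 units 0.004 0.002
F dock y,x,z -1.35 -11.84 10.02 w 0.0109 4.9
```

```bash
python3 -m creep '[{"dx":0,"dy":-0.01,"dz":0,"yaw":0},{"dx":0,"dy":-0.01,"dz":-0.004,"yaw":0},{"dx":0,"dy":0,"dz":0,"yaw":0},{"dx":0,"dy":0,"dz":0,"yaw":0}]'; python3 rel.py
```

```text
clock: 5.4
tool_pos: [0.6015, -0.0788, 0.1132]
tool_rot: [0.634, 0.774, 0.0, 0.001]
force: [3.5, 1.0, -3.5]
gripper_width: 0.0114
to tab dx,dy,(m) 0.0012 0.0008 z 0.1132 units 0.004 0.003
F dock y,x,z 0.25 3.61 -3.52 w 0.0114 5.4
```

```bash
python3 -m creep '[{"dx":-0.008,"dy":0.004,"dz":-0.0117,"yaw":0},{"dx":-0.0087,"dy":0,"dz":-0.0113,"yaw":0},{"dx":-0.0093,"dy":0,"dz":-0.011,"yaw":0},{"dx":-0.0093,"dy":0,"dz":-0.011,"yaw":0},{"dx":-0.01,"dy":0,"dz":-0.01,"yaw":0},{"dx":0,"dy":0,"dz":0,"yaw":0},{"dx":0,"dy":0,"dz":0,"yaw":0}]'; python3 rel.py;python3 - <<'E'
from h import *
d=grab('wrist');cv2.imwrite('pics/w2.png',d['color'][0:400,100:540])
E
```

```text
clock: 6.28
tool_pos: [0.6042, -0.0921, 0.1296]
tool_rot: [0.634, 0.774, -0.0, -0.0]
force: [3.9, -1.0, -11.3]
gripper_width: 0.0111
to tab dx,dy,(m) 0.0147 0.0007 z 0.1296 units 0.049 0.002
F dock y,x,z -1.77 3.59 -11.3 w 0.0111 6.275
```

View pics/w2.png

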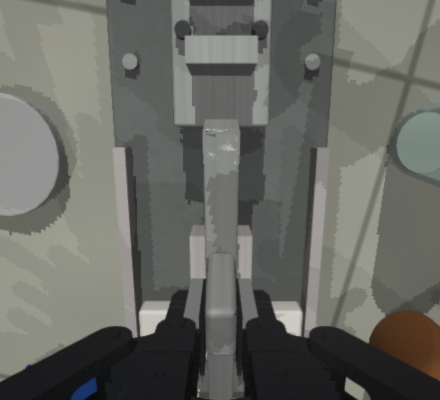

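The bar is lifted and held between the pads, with the nose end at about (222,122) in the crop. The striker is at v≈38–62. I'll check the bar's height from depth.

Run:
```python
from h import *
d=load('wrist');th=np.radians(11.4);ex=np.array([np.cos(th),np.sin(th)]);ey=np.array([-ex[1],ex[0]]);o=np.array([.6203,-.165])
for v in (126,135,150,180,210,235,256,270,290):
    p=dep(d,321,v);print(v,'y,x,z',((p[:2]-o)@ey).round(4),((p[:2]-o)@ex).round(4),p[2].round(4))
```

```text
126 y,x,z 0.1466 0.0012 0.1215
135 y,x,z 0.143 0.0012 0.1321
150 y,x,z 0.1375 0.0012 0.131
180 y,x,z 0.1257 0.0012 0.1272
210 y,x,z 0.1131 0.0012 0.1255
235 y,x,z 0.1019 0.0012 0.1235
256 y,x,z 0.093 0.0012 0.1251
270 y,x,z 0.0907 0.0012 0.1357
290 y,x,z 0.0882 0.0012 0.1499
```

```bash
python3 -m creep '[{"dx":0.015,"dy":0,"dz":0,"yaw":0},{"dx":0.017,"dy":0,"dz":0,"yaw":0},{"dx":0.017,"dy":0,"dz":0,"yaw":0},{"dx":0.017,"dy":0,"dz":0,"yaw":0},{"dx":0.017,"dy":0,"dz":0,"yaw":0},{"dx":0.017,"dy":0,"dz":0,"yaw":0},{"dx":0.015,"dy":0,"dz":0,"yaw":0},{"dx":0,"dy":0,"dz":0,"yaw":0},{"dx":0,"dy":0,"dz":0,"yaw":0}]'; python3 rel.py
python3 -m creep '[{"dx":0.004,"dy":0,"dz":0,"yaw":0},{"dx":0.004,"dy":0,"dz":0,"yaw":0},{"dx":0,"dy":0,"dz":0,"yaw":0}]' >/dev/null; python3 rel.py
python3 -m creep '[{"dx":0.004,"dy":0,"dz":0,"yaw":0},{"dx":0.004,"dy":0,"dz":0,"yaw":0},{"dx":0,"dy":0,"dz":0,"yaw":0}]' >/dev/null; python3 rel.py
```

```text
clock: 7.45
tool_pos: [0.5973, -0.0574, 0.1298]
tool_rot: [0.634, 0.774, 0.001, -0.001]
force: [2.8, 1.8, -9.7]
gripper_width: 0.0107
to tab dx,dy,(m) -0.0207 0.0007 z 0.1298 units -0.069 0.002
F dock y,x,z 1.26 3.1 -9.69 w 0.0107 7.45
to tab dx,dy,(m) -0.0219 0.0006 z 0.1295 units -0.073 0.002
F dock y,x,z -0.97 2.14 -11.45 w 0.0109 7.825
to tab dx,dy,(m) -0.0249 0.0006 z 0.1296 units -0.083 0.002
F dock y,x,z -1.24 2.95 -11.3 w 0.0112 8.2
```

```bash
for i in 1 2 3; do python3 -m creep '[{"dx":0.003,"dy":0,"dz":0,"yaw":0},{"dx":0,"dy":0,"dz":0,"yaw":0},{"dx":0,"dy":0,"dz":0,"yaw":0}]' >/dev/null; python3 rel.py; done
```

```text
to tab dx,dy,(m) -0.0257 0.0006 z 0.1296 units -0.086 0.002
F dock y,x,z -1.1 1.45 -10.27 w 0.0111 8.575
to tab dx,dy,(m) -0.0266 0.0006 z 0.1296 units -0.089 0.002
F dock y,x,z -1.04 2.63 -11.11 w 0.0113 8.95
to tab dx,dy,(m) -0.0275 0.0006 z 0.1296 units -0.092 0.002
F dock y,x,z -1.31 2.52 -11.37 w 0.0109 9.325
```

```bash
for i in 1 2 3; do python3 -m creep '[{"dx":0.003,"dy":0,"dz":0,"yaw":0},{"dx":0,"dy":0,"dz":0,"yaw":0},{"dx":0,"dy":0,"dz":0,"yaw":0}]' >/dev/null; python3 rel.py; done
```

```text
to tab dx,dy,(m) -0.0284 0.0006 z 0.1296 units -0.095 0.002
F dock y,x,z -1.47 2.16 -10.67 w 0.011 9.7
to tab dx,dy,(m) -0.029 0.0006 z 0.1295 units -0.097 0.002
F dock y,x,z -2.81 2.6 -11.5 w 0.0111 10.075
to tab dx,dy,(m) -0.0297 0.0006 z 0.1295 units -0.099 0.002
F dock y,x,z -3.48 2.21 -12.46 w 0.0113 10.45
```

```bash
for i in 1 2 3; do python3 -m creep '[{"dx":0.004,"dy":0,"dz":0,"yaw":0},{"dx":0,"dy":0,"dz":0,"yaw":0},{"dx":0,"dy":0,"dz":0,"yaw":0}]' >/dev/null; python3 rel.py; done
```

```text
to tab dx,dy,(m) -0.0307 0.0006 z 0.1295 units -0.102 0.002
F dock y,x,z -5.75 1.97 -13.56 w 0.0109 10.825
to tab dx,dy,(m) -0.0313 0.0006 z 0.1293 units -0.104 0.002
F dock y,x,z -7.39 1.43 -14.01 w 0.0112 11.2
to tab dx,dy,(m) -0.032 0.0006 z 0.1292 units -0.107 0.002
F dock y,x,z -7.32 2.88 -15.48 w 0.0112 11.575
```

```bash
for i in 1 2; do python3 -m creep '[{"dx":0.004,"dy":0,"dz":0,"yaw":0},{"dx":0,"dy":0,"dz":0,"yaw":0},{"dx":0,"dy":0,"dz":0,"yaw":0}]' >/dev/null; python3 rel.py; done;  python3 -m creep '[{"dx":0.003,"dy":0,"dz":0,"yaw":0},{"dx":0,"dy":0,"dz":0,"yaw":0},{"dx":0,"dy":0,"dz":0,"yaw":0}]' >/dev/null; python3 rel.py
```

```text
to tab dx,dy,(m) -0.0327 0.0006 z 0.1291 units -0.109 0.002
F dock y,x,z -8.09 2.33 -15.67 w 0.0113 11.95
to tab dx,dy,(m) -0.0334 0.0006 z 0.129 units -0.111 0.002
F dock y,x,z -10.24 3.42 -17.21 w 0.0111 12.325
to tab dx,dy,(m) -0.0339 0.0006 z 0.1289 units -0.113 0.002
F dock y,x,z -11.34 2.61 -17.93 w 0.0109 12.7
```

```bash
for i in 1 2; do python3 -m creep '[{"dx":0.004,"dy":0,"dz":0,"yaw":0},{"dx":0,"dy":0,"dz":0,"yaw":0},{"dx":0,"dy":0,"dz":0,"yaw":0}]' >/dev/null; python3 rel.py; done; python3 -m creep '[{"dx":0,"dy":0,"dz":0,"yaw":0},{"dx":0,"dy":0,"dz":0,"yaw":0}]' >/dev/null; python3 rel.py
```

```text
to tab dx,dy,(m) -0.0346 0.0006 z 0.1288 units -0.115 0.002
F dock y,x,z -13.57 3.63 -17.58 w 0.0107 13.075
to tab dx,dy,(m) -0.0353 0.0006 z 0.1287 units -0.118 0.002
F dock y,x,z -12.87 3.69 -19.81 w 0.0109 13.45
to tab dx,dy,(m) -0.0353 0.0006 z 0.1287 units -0.118 0.002
F dock y,x,z -14.15 3.71 -19.25 w 0.0113 13.7
```

```bash
python3 -m creep '[{"dx":0.0048,"dy":0,"dz":0.005,"yaw":0},{"dx":0.0047,"dy":0,"dz":0.005,"yaw":0},{"dx":0,"dy":0,"dz":0,"yaw":0}]' >/dev/null; python3 rel.py;  python3 -m creep '[{"dx":0.0045,"dy":0,"dz":0.005,"yaw":0},{"dx":0.0043,"dy":0,"dz":0.005,"yaw":0},{"dx":0,"dy":0,"dz":0,"yaw":0}]' >/dev/null; python3 rel.py
```

```text
to tab dx,dy,(m) -0.037 0.0005 z 0.1274 units -0.123 0.002
F dock y,x,z -14.35 0.24 -10.54 w 0.0112 14.075
to tab dx,dy,(m) -0.04 0.0005 z 0.1249 units -0.133 0.002
F dock y,x,z -13.34 0.01 -8.23 w 0.0111 14.45
```

```bash
for i in 1 2; do python3 -m creep '[{"dx":0.004,"dy":0,"dz":0.005,"yaw":0},{"dx":0.004,"dy":0,"dz":0.005,"yaw":0},{"dx":0,"dy":0,"dz":0,"yaw":0}]' >/dev/null; python3 rel.py; done
```

```text
to tab dx,dy,(m) -0.0428 0.0005 z 0.1222 units -0.143 0.002
F dock y,x,z -11.97 -0.67 -6.84 w 0.0108 14.825
to tab dx,dy,(m) -0.0454 0.0005 z 0.1195 units -0.151 0.002
F dock y,x,z -12.08 -1.12 -4.77 w 0.011 15.2
```

```bash
python3 -m creep '[{"dx":0.0037,"dy":0,"dz":0.005,"yaw":0},{"dx":0.0037,"dy":0,"dz":0.005,"yaw":0},{"dx":0,"dy":0,"dz":0,"yaw":0}]' >/dev/null; python3 rel.py
python3 - <<'E'
from h import *
d=grab('wrist');cv2.imwrite('pics/w3.png',cv2.resize(d['color'][0:300,220:440],None,fx=2,fy=2))
E
```

```text
to tab dx,dy,(m) -0.0479 0.0004 z 0.1166 units -0.16 0.001
F dock y,x,z -10.01 -0.66 -3.59 w 0.011 15.575
```

View pics/w3.png

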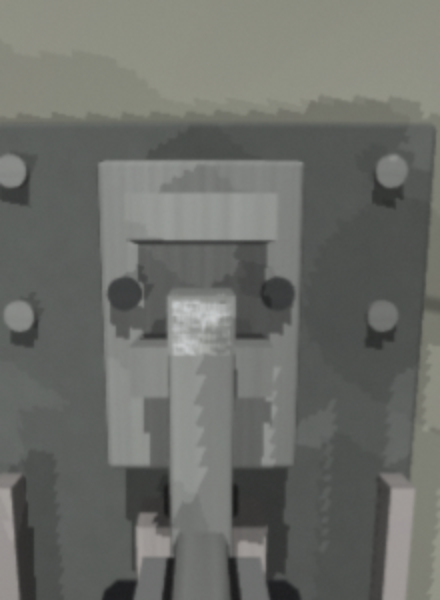

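The nose end (crop v≈290) is about 24 px, or 13 mm, past the striker's far edge (v≈338). So the 12 mm nose is inside the catch. I'll lower it the rest of the way.

```bash
python3 -m creep '[{"dx":0.006,"dy":0,"dz":0.005,"yaw":0},{"dx":0.004,"dy":0,"dz":0.005,"yaw":0},{"dx":0,"dy":0,"dz":0,"yaw":0}]' >/dev/null; python3 rel.py;python3 -m creep '[{"dx":0.002,"dy":0,"dz":0.003,"yaw":0},{"dx":0,"dy":0,"dz":0,"yaw":0},{"dx":0,"dy":0,"dz":0,"yaw":0}]' >/dev/null; python3 rel.py
```

```text
to tab dx,dy,(m) -0.05 0.0004 z 0.1143 units -0.167 0.001
F dock y,x,z -12.36 -2.65 -0.17 w 0.0109 16.0
to tab dx,dy,(m) -0.0502 0.0004 z 0.1143 units -0.167 0.001
F dock y,x,z -11.91 -2.93 3.44 w 0.0111 16.375
```

```bash
python3 -m creep '[{"dx":0,"dy":0,"dz":0.005,"yaw":0},{"dx":0,"dy":0,"dz":0,"yaw":0},{"dx":0,"dy":0,"dz":0,"yaw":0}]' >/dev/null; python3 rel.py
python3 - <<'E'
from h import *
d=grab('wrist');th=np.radians(11.4);ex=np.array([np.cos(th),np.sin(th)]);ey=np.array([-ex[1],ex[0]]);o=np.array([.6203,-.165])
for v in range(140,275,6):
    p=np.median([dep(d,u,v) for u in range(316,325)],0);print(v,'y,z',((p[:2]-o)@ey).round(4),p[2].round(4))
E
```

```text
to tab dx,dy,(m) -0.0502 0.0003 z 0.1142 units -0.167 0.001
F dock y,x,z -12.36 -5.79 11.75 w 0.0112 16.75
140 y,z 0.2048 0.0524
146 y,z 0.2016 0.0521
152 y,z 0.201 0.1027
158 y,z 0.1986 0.1031
164 y,z 0.1961 0.1029
170 y,z 0.1937 0.1033
176 y,z 0.1912 0.1029
182 y,z 0.1886 0.103
188 y,z 0.1861 0.1034
194 y,z 0.1835 0.103
200 y,z 0.1809 0.103
206 y,z 0.1783 0.1029
212 y,z 0.1757 0.1029
218 y,z 0.1731 0.1034
224 y,z 0.1703 0.103
230 y,z 0.1678 0.1026
236 y,z 0.1649 0.1034
242 y,z 0.162 0.1031
248 y,z 0.1598 0.1036
254 y,z 0.1566 0.1029
260 y,z 0.1537 0.1029
266 y,z 0.1508 0.1031
272 y,z 0.1507 0.1096
```

```bash
python3 -m creep '[{"dx":-0.004,"dy":-0.004,"dz":-0.004,"yaw":0},{"dx":-0.004,"dy":-0.003,"dz":-0.002,"yaw":0},{"dx":0,"dy":0,"dz":0,"yaw":0},{"dx":0,"dy":0,"dz":0,"yaw":0}]' >/dev/null; python3 rel.py
```

```text
to tab dx,dy,(m) -0.0492 0.0004 z 0.1144 units -0.164 0.001
F dock y,x,z -9.26 0.8 0.17 w 0.0108 17.3
```

```bash
python3 -m creep '[{"dx":-0.004,"dy":0,"dz":0,"yaw":0},{"dx":-0.004,"dy":0,"dz":0,"yaw":0},{"dx":0,"dy":0,"dz":0,"yaw":0},{"dx":0,"dy":0,"dz":0,"yaw":0}]' >/dev/null; python3 rel.py
```

```text
to tab dx,dy,(m) -0.0487 0.0004 z 0.1143 units -0.162 0.001
F dock y,x,z -5.38 0.99 4.26 w 0.0111 17.8
```

```bash
python3 -m creep '[{"dx":0,"dy":0,"dz":0,"yaw":0},{"dx":0,"dy":0,"dz":0,"yaw":0},{"dx":0,"dy":0,"dz":0,"yaw":0},{"dx":0,"dy":0,"dz":0,"yaw":0},{"dx":0,"dy":0,"dz":0,"yaw":0}]' 0.5; python3 rel.py
```

```text
clock: 18.42
tool_pos: [0.5893, -0.0282, 0.1109]
tool_rot: [0.634, 0.774, -0.0, -0.0]
force: [0.5, -0.0, -0.5]
gripper_width: 0.0426
to tab dx,dy,(m) -0.0509 0.0027 z 0.1109 units -0.17 0.009
F dock y,x,z -0.11 0.54 -0.47 w 0.0426 18.425
```

Released and free. I'll rise straight up and check.

```bash
python3 -m creep '[{"dx":0,"dy":0,"dz":-0.04,"yaw":0},{"dx":0,"dy":0,"dz":-0.08,"yaw":0},{"dx":0,"dy":0,"dz":-0.08,"yaw":0},{"dx":0,"dy":0,"dz":0,"yaw":0},{"dx":0,"dy":0,"dz":0,"yaw":0},{"dx":0,"dy":0,"dz":0,"yaw":0}]'
python3 - <<'E'
from h import *
d=grab('wrist');th=np.radians(11.4);ex=np.array([np.cos(th),np.sin(th)]);ey=np.array([-ex[1],ex[0]]);o=np.array([.6203,-.165])
D=lambda p:(((p[:2]-o)@ey).round(4),((p[:2]-o)@ex).round(4),p[2].round(4))
for y in np.arange(.13,.21,.004):
    u,v=proj(d,np.append(o+y*ey+.0012*ex,.103));print(round(y,3),round(u),round(v),D(dep(d,u,v)))
t=grab('top');cv2.imwrite('pics/end.png',np.hstack([d['color'][:, 120:520],cv2.resize(t['color'][100:340,240:440],(400,480))]))
E
```

```text
clock: 19.18
tool_pos: [0.5886, -0.0283, 0.1699]
tool_rot: [0.634, 0.774, -0.001, -0.001]
force: [0.5, -0.6, 0.6]
gripper_width: 0.0429
0.13 325 268 (np.float64(0.1452), np.float64(0.0007), np.float64(0.144))
0.134 325 262 (np.float64(0.1484), np.float64(0.0007), np.float64(0.1438))
0.138 325 256 (np.float64(0.1488), np.float64(0.0008), np.float64(0.1355))
0.142 325 249 (np.float64(0.149), np.float64(0.0009), np.float64(0.1252))
0.146 325 243 (np.float64(0.1491), np.float64(0.0011), np.float64(0.1134))
0.15 325 237 (np.float64(0.1498), np.float64(0.0012), np.float64(0.1023))
0.154 325 230 (np.float64(0.1538), np.float64(0.0012), np.float64(0.1023))
0.158 326 224 (np.float64(0.1582), np.float64(0.0012), np.float64(0.1037))
0.162 326 217 (np.float64(0.1623), np.float64(0.0012), np.float64(0.1042))
0.166 326 210 (np.float64(0.2079), np.float64(-0.0015), np.float64(0.3127))
0.17 326 204 (np.float64(0.2079), np.float64(-0.0015), np.float64(0.3127))
0.174 326 197 (np.float64(0.1742), np.float64(0.0012), np.float64(0.1042))
0.178 326 190 (np.float64(0.178), np.float64(0.0012), np.float64(0.1032))
0.182 326 183 (np.float64(0.1821), np.float64(0.0012), np.float64(0.1034))
0.186 326 176 (np.float64(0.186), np.float64(0.0012), np.float64(0.1029))
0.19 326 169 (np.float64(0.19), np.float64(0.0012), np.float64(0.1032))
0.194 326 162 (np.float64(0.1941), np.float64(0.0012), np.float64(0.104))
0.198 326 155 (np.float64(0.198), np.float64(0.0012), np.float64(0.1034))
0.202 326 148 (np.float64(0.2006), np.float64(0.0019), np.float64(0.0516))
0.206 326 140 (np.float64(0.2056), np.float64(0.0018), np.float64(0.0532))
```

View pics/end.png

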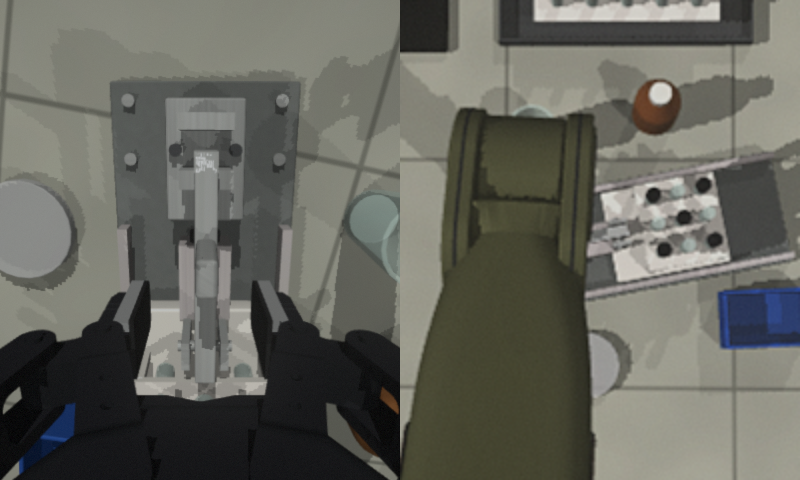

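The bar is level at 103 mm, with its end at dock y ≈ 0.200 (left panel, around (206,152)). The nose is inside the catch and held, the gripper is well clear, and nothing nearby has moved. I'll hand the job in.

```bash
python3 -c "
from workcell import job;print(job.hand_in())"
```

```text
the job is handed in; nothing more can be done
None
```

The carriage is locked in its dock, with the bar alone holding it, and I've handed the job in. The job itself reported no verdict.

**What I did:** I gripped the tab, lifted the bar about 0.22 rad and carried the carriage forward. I met the buffer at a carriage value of about 0.063 and pressed until the wrist read about 14 N. That is roughly 12–13 N on the buffer, allowing for friction. I lowered the bar in an arc to its rest, eased off so the nose settled on the striker, then opened the gripper and rose clear. It was done by about 19 s.

**Last checks:**
- **Bar:** it is level, with its top at 103–104 mm, and its end is at dock y ≈ 0.200, so the nose is inside the catch.
- **Carriage:** it did not slip back after I let go.
- **Gripper:** it was clear, with wrist force about zero.
- **Bystanders:** those I could see had not moved. The arm hid part of the top view at the end, and I did not re-check the rack, jar or scoop.

**What disagreed or went wrong:**
- **First grip:** it was about 6 mm off sideways and loaded the tab with about 12 N until I corrected it.
- **Lowering:** the tool's position suggested the carriage crept forward 1–2 mm, but the force was falling. I went by the force, and the bar's final position agrees with it.
- **End of lowering:** the tool stopped about 1 mm higher than where I first gripped, probably from slip in the pads. The depth image showed the bar fully down.

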